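# Make up two engine job kits from bench stock

## Robot

A 6-joint arm with a two-finger parallel gripper is mounted at the origin on a cart in front of the work surface, level with it; the furniture and walls round the work are solid. World frame = base frame: x ahead of the robot, y to its left, z up, the work surface at z = 0. Lengths are in m, angles in rad, forces in N, time in s.
With the tool pointing down it reaches from about 0.25 to 0.775 m from the base axis. Payload 4 kg.
Tool frame: the origin (TCP) lies on the centre line of the jaws, within the pads' length; the fingertips stand 11 mm ahead of it and the grasp point (between the pads) lies 8 mm behind it; z points along the fingers, y is the line along which they close (so a half turn about z gives the same grasp; the last joint's range is limited). The gripper opens to 85 mm and grips with 20 to 120 N. Pads are 22 mm wide; open, the fingers measure 114 mm over their backs; the gripper's body (76 mm by 85 mm) begins 54 mm behind the grasp point. The pads swing forward as they close: fully open they stand 13 mm farther back than shut.
Start: joints at [-1.249, 0.087, 1.371, -0, 1.684, -0.103], TCP at [0.227, -0.501, 0.217] pointing down, gripper open.
Joint ranges: [-3.1, 3.1], [-0.76, 2.03], [0.27, 2.55], [-1.08, 4.22], [0.17, 2.65], [-2.57, 2.57]. Speed limits (rad/s): [2.79, 2.79, 3.14, 3.14, 3.14, 3.14].

## Interface

Orientations are given as [roll, pitch, yaw] about the fixed x, y, z axes, in that order (R = Rz(yaw) Ry(pitch) Rx(roll)).
In Python, from plant import r, grab_frame gives the robot as it stands. The module is installed in compiled form; this text tells all that it offers.
- The arm moves only by the tool servo_tool, never from a script. Its argument "series" is one flat list of numbers, 7 for each row, row after row: the shift along the tool's x, y, z in units of 20 cm (1.0 is 20 cm), then the turn, a rotation vector about the tool's x, y, z in units of 45 degrees (1.0 is 45 degrees), then the closure, from 0 (fully open) to 1 (shut). In form: [x, y, z, rx, ry, rz, grip, x, y, z, rx, ry, rz, grip, ...]. A call has 1 to 10 rows; each row is the pose to reach, as a shift and turn from the pose commanded when the call began, along the tool's axes at that moment; what a row does not reach only later rows make up. A row lasts 1/8 s, in which the tool goes at most 62.5 mm and 10.7 degrees, less where a joint would pass 70% of its speed; a pose out of reach is approached as far as the arm can. A call with a number of a shift or a turn outside -1 to 1 is refused whole. A call with a gripper value outside its range is refused whole. The fingers move at their own pace and stop on an object; "newtons" is the grip in N (left out, the last holds). Time passes only in rows, so rows that repeat a pose let the fingers close. It gives the time, the measured TCP pose, the force, the opening and the grip force at its end, in the units of the state.
- r.get_obs(): the state, without advancing time (a new reading comes with each control period).
- grab_frame(name): name is "scene" or "top" or "wrist"; returns a dict with "color" (480x640x3 uint8, red, green, blue), "intrinsics" (3x3 intrinsics, pixels), "D" ([k1, k2, p1, p2, k3] as OpenCV has them; the pictures are not rectified), "rvec" (rotation vector, rad) and "tvec" (3), from world to camera coordinates, as OpenCV has them; the wrist camera has in their place "mount" (4x4, takes a point from camera to tool coordinates, whose origin is the TCP and whose axes are the flange's). Camera axes: x right, y down, z forward; pixel columns grow to the right and rows downward; lengths in m; the calibration is good to about 2 mm. A picture is of the moment at which its call begins: read the wrist's pose just before it. There is no depth.
- r.job_done(): hands the job in; it is judged then, once.
The state is a dict: "t": time; "joint_positions": joint angles; "qvel": joint speeds; "joint_torque": joint torques, N m; "tcp_pos": TCP position; "ee_rot": TCP orientation; "contact_force": force on the tool from outside, world axes, zero at the start; "torque": the same for the moment, N m; "finger_gap": finger opening in m; "grasp_force": force on a finger pad.
Only numpy, scipy, OpenCV 4.12 (cv2) and the standard library are available. Lean on these libraries where they do the work, as an engineer would, in place of code of your own. Each camera call takes 0.05 s, during which the arm holds its last target. There are 200 camera calls.

## Task

Make up two kits from the loose stock on the bench, one thing to a pocket. The small two-pocket tray is the cylinder-head kit: the lidded paste tin goes upright in its larger pocket and one valve spring upright in its smaller pocket. The large three-pocket tray is the cylinder kit: the ring sleeve goes flat in the large square pocket, the other valve spring upright in the narrow pocket beside it, and the torch lies lengthwise in the long pocket; the two springs are alike, so either may go in either kit.

Things in the scene. Friction and masses are not known exactly. Their poses are not given: they have to be found in the camera images.
- spring_1: steel valve spring, a coil 34 mm in diameter and 45 mm tall, standing upright on the bench, 0.07 kg. Origin: centre of its underside, z up its axis. It can be gripped across its diameter from above. Alike and interchangeable with spring_2.
- spring_2: the other valve spring, the same in every way as spring_1. Origin: centre of its underside, z up.
- tin: round tin of valve paste with a pale lid (the lid stays on), 69 mm in diameter, 57 mm tall, standing upright, about 0.26 kg. Origin: centre of its underside, z up.
- sleeve: grey metal ring sleeve: open tube 94 mm across, 42 mm tall, with a wall about 8 mm thick and a hole about 74 mm wide, lying flat, about 0.22 kg. It is too wide to grip across; pinch its wall from above with one finger inside the hole (the middle of the wall is 43 mm from the axis). Origin: on the axis at the underside, z up.
- torch: black pocket torch lying down, 132 mm long, 35 mm wide and 35 mm high (grip it across its width at the middle; it will not roll), about 0.14 kg. Origin: under its middle, at bench level; x along its length, z up.
- tray_two: small low metal tray with two pockets, fixed, 98 (x) by 159 mm (y). Floor 3 mm, walls 3 mm thick, 12 mm high overall. Origin: centre of its underside, x away from the robot at yaw 0 (card holder at -x), z up. Larger pocket: 92 (x) by 90 mm (y), centre x 0, y +31. Smaller pocket: 92 (x) by 59 mm (y), centre x 0, y -47.
- tray_three: large low metal tray with three pockets, fixed, 177 (x) by 183 mm (y). Floor 3 mm, walls 3 mm thick, 12 mm high overall. Origin: centre of its underside, x away from the robot at yaw 0 (card holder at -x), z up. Long front pocket: 57 (x) by 177 mm (y), centre x -57, y 0. Square rear pocket: 111 x 112 mm, centre x +30, y +33. Narrow rear pocket beside it: 111 (x) by 62 mm (y), centre x +30, y -58.
Mind the look-alikes: they are no part of the job. What is shaped like the spring_2 but pink is not meant.

How it is judged:
At the end, for the whole second after the job is handed in: tray_two: tin in the larger pocket, one spring in the smaller. tray_three: sleeve in the square pocket, the other spring in the narrow one, torch along the long one (within 0.25 rad). Each inside its pocket's walls, underside under 8 mm above the bench, upright within 0.15 rad, at rest (x of tin in the frame of tray_two between -0.015 and 0.015 m and y of tin in the frame of tray_two between 0.0165 and 0.0465 m and z of tin in the frame of tray_two below 0.008 m and angle between each of tin, sleeve, torch's own z axis and vertical below 0.15 rad and linear speed of each of tin, sleeve, torch below 0.02 m/s and x of sleeve in the frame of tray_three between 0.017 and 0.043 m and y of sleeve in the frame of tray_three between 0.0195 and 0.0455 m and z of each of sleeve, torch in the frame of tray_three below 0.008 m and x of torch in the frame of tray_three between -0.071 and -0.043 m and y of torch in the frame of tray_three between -0.026 and 0.026 m and angle between the x axis of torch and the y axis of tray_three, either way round below 0.25 rad and ((x of spring_1 in the frame of tray_two between -0.032 and 0.032 m and y of spring_1 in the frame of tray_two between -0.0615 and -0.0315 m and z of spring_1 in the frame of tray_two below 0.008 m and angle between each of spring_1, spring_2's own z axis and vertical below 0.15 rad and linear speed of each of spring_1, spring_2 below 0.02 m/s and x of spring_2 in the frame of tray_three between -0.012 and 0.072 m and y of spring_2 in the frame of tray_three between -0.0735 and -0.0415 m and z of spring_2 in the frame of tray_three below 0.008 m) or (x of spring_2 in the frame of tray_two between -0.032 and 0.032 m and y of spring_2 in the frame of tray_two between -0.0615 and -0.0315 m and z of spring_2 in the frame of tray_two below 0.008 m and angle between each of spring_2, spring_1's own z axis and vertical below 0.15 rad and linear speed of each of spring_2, spring_1 below 0.02 m/s and x of spring_1 in the frame of tray_three between -0.012 and 0.072 m and y of spring_1 in the frame of tray_three between -0.0735 and -0.0415 m and z of spring_1 in the frame of tray_three below 0.008 m))); the robot touches nothing.
It also fails if it takes over 123 s, if anything falls off the work surface, if the arm or the gripper's body presses on something with over 40 N, if the wrist force passes 120 N, or if a joint passes its speed limit or range.

## Working session

There is one attempt and no reset: what is moved stays moved. The work goes in short steps, Python scripts to look and compute and a tool call to move; the robot and the scene stay as the last step left them, time stands still between calls to the robot, and variables do not carry over. Pictures are saved under pics/ and viewed, at most 15 in all, crops included, and the job is handed in when it is done.

Besides the shell and the picture viewer there is one more tool, called as a command line: name --argument value ..., lists and objects as JSON in quotes. servo_tool: Moves the arm, as the interface text tells. Shifts and turns lie within -1 to 1; 1 stands for 20 cm of shift or 45 degrees of turn. Its arguments: {"type":"object","properties":{"series":{"type":"array"},"newtons":{"type":"number"}},"required":["series"]}

```bash
mkdir -p pics; python3 - <<'E'
from plant import r, grab_frame
import cv2,pickle
print(r.get_obs())
for n in("top","scene"):
    f=grab_frame(n); pickle.dump(f,open(f'{n}.pkl','wb')); cv2.imwrite(f'pics/{n}0.png',f['color'][:,:,::-1])
    print(n,f['intrinsics'],f['D'],f['rvec'],f['tvec'])
E
```

```text
{'t': 0.0, 'joint_positions': array([-1.24911341e+00,  8.79418098e-02,  1.37231082e+00,  9.98093413e-06,
        1.68356318e+00, -1.03129710e-01]), 'qvel': array([ 0.00033166, -0.00088654, -0.00015906,  0.00035517,  0.00198416,
       -0.00045576]), 'joint_torque': array([ 2.11483248e-04, -3.51866269e+01, -3.13273358e+01, -2.06483683e-04,
        1.07361257e-02,  1.32663928e-06]), 'tcp_pos': array([ 0.22649545, -0.50060767,  0.21531766]), 'ee_rot': array([-3.13938233e+00, -2.38734602e-04,  4.24813479e-01]), 'contact_force': array([-1.15875057,  0.69081377, -0.38392818]), 'torque': array([-0.05065011, -0.0018482 , -0.01443492]), 'grasp_force': 0.0, 'finger_gap': 0.0851762600524978}
top [[614.5648898    0.         325.93461144]
 [  0.         614.5648898  239.88057587]
 [  0.           0.           1.        ]] [-0.08933695  0.          0.          0.          0.        ] [ 2.08382228 -2.1146183   0.25413602] [-0.01656377  0.53328148  1.31194629]
scene [[617.14087506   0.         325.43706731]
 [  0.         617.14087506 242.10104731]
 [  0.           0.           1.        ]] [-0.18179475  0.          0.          0.          0.        ] [ 0.92393808 -2.24342773  1.27985908] [0.34360757 0.23540198 0.91367412]
```

View pics/top0.png

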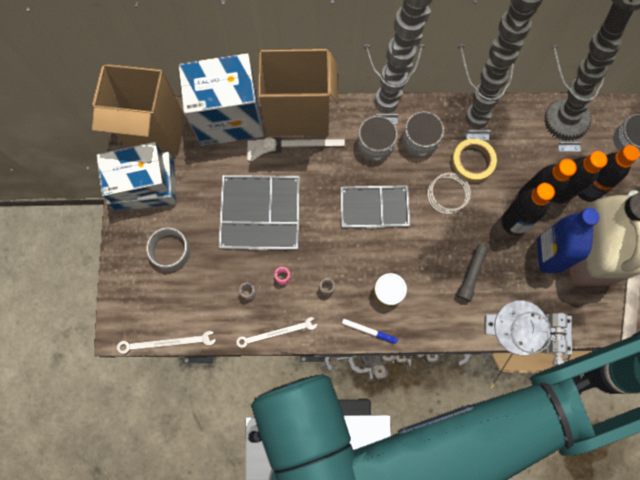

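View pics/scene0.png

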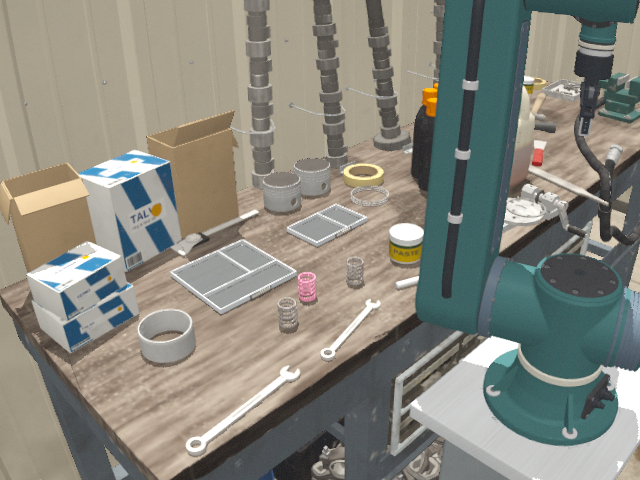

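Top view: the sleeve is at (167,250), tray_three at (260,212), tray_two at (375,207), the tin at (390,289) and the torch at (473,273). There are three spring shapes: (247,291) grey, (327,287) grey and (283,275) pink. The two grey ones are meant and the pink one is a look-alike. For the ring, the grey tube at (167,250) fits the sleeve, while (475,160) is yellow and (449,193) is thin wire. I'll confirm both in enlarged crops.

```bash
cat > h.py <<'E'
import numpy as np,cv2,pickle
def w(f,pts,z):
    "pixels -> world at height z"
    p=cv2.undistortPoints(np.array(pts,float).reshape(-1,1,2),f['intrinsics'],f['D']).reshape(-1,2)
    R=cv2.Rodrigues(f['rvec'])[0]; c=-R.T@np.ravel(f['tvec'])
    d=np.c_[p,np.ones(len(p))]@R
    return c+d*((z-c[2])/d[:,2])[:,None]
def px(f,P): return cv2.projectPoints(np.array(P,float).reshape(-1,1,3),f['rvec'],f['tvec'],f['intrinsics'],f['D'])[0].reshape(-1,2)
E
python3 - <<'E'
from h import *
f=pickle.load(open('top.pkl','rb'));im=f['color'][:,:,::-1]
for n,x,y in(('a',140,170),('b',305,170)):
    cv2.imwrite(f'pics/{n}.png',cv2.resize(im[y:y+145,x:x+195],None,fx=4,fy=4,interpolation=cv2.INTER_CUBIC))
R=cv2.Rodrigues(f['rvec'])[0];print('cam',-R.T@np.ravel(f['tvec']))
for n,p,z in(('sleeve',(167,250),.042),('s',(247,291),.045),('s',(327,287),.045),('tin',(390,289),.057),('torch',(473,273),.035),('t3',(260,212),.01),('t2',(375,207),.01)): print(n,w(f,[p],z).round(3))
E
```

```text
cam [ 0.21272747 -0.01403347  1.4001488 ]
sleeve [[0.519 0.337 0.042]]
s [[0.423 0.153 0.045]]
s [[ 0.429 -0.025  0.045]]
tin [[ 0.421 -0.164  0.057]]
torch [[ 0.458 -0.357  0.035]]
t3 [[0.615 0.129 0.01 ]]
t2 [[ 0.624 -0.142  0.01 ]]
```

View pics/a.png

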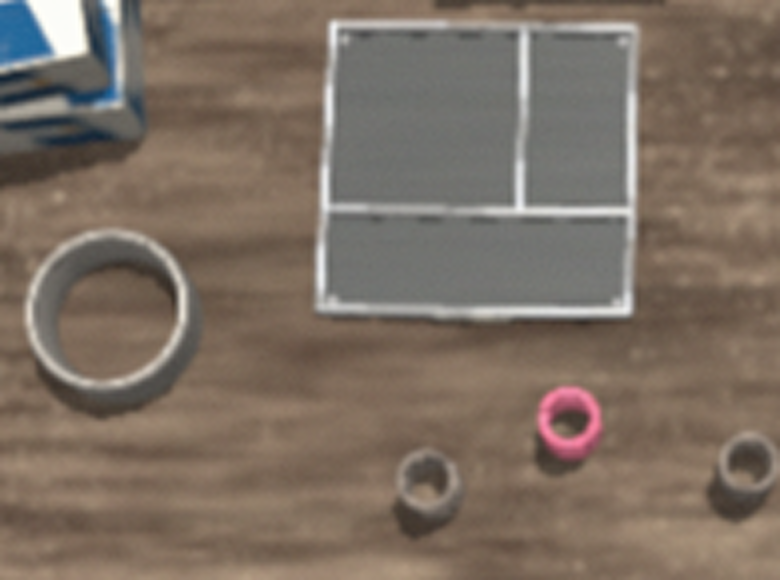

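View pics/b.png

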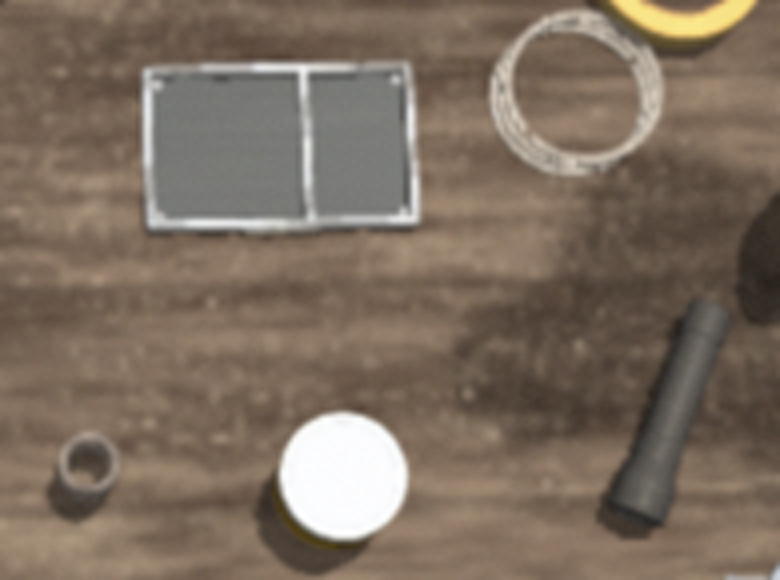

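```bash
python3 - <<'E'
from h import *
f=pickle.load(open('top.pkl','rb'))
A=lambda p:(np.array(p)+.5)/4-.5+[140,170]
B=lambda p:(np.array(p)+.5)/4-.5+[305,170]
def tray(n,px4,hx,hy):
    q=w(f,px4,.012)[:,:2]; m=np.array([[hx,hy],[hx,-hy],[-hx,-hy],[-hx,hy]])
    c=q.mean(0); z=((q-c)@[1,1j]*np.conj(m@[1,1j])).sum(); a=np.angle(z)
    R=np.array([[np.cos(a),-np.sin(a)],[np.sin(a),np.cos(a)]])
    print(n,c.round(4),'yaw',a.round(4),'resid',(q-c-m@R.T).round(3).tolist())
    return c,R
c3,R3=tray('t3',A([(331,22),(637,25),(631,314),(318,310)]),.0885,.0915)
c2,R2=tray('t2',B([(144,66),(412,64),(420,226),(147,230)]),.049,.0795)
for n,c,R,l in(('sleeve',c3,R3,(.03,.033)),('spr3',c3,R3,(.03,-.058)),('torch',c3,R3,(-.057,0)),('tin',c2,R2,(0,.031)),('spr2',c2,R2,(0,-.047))): print('goal',n,(c+R@l).round(4))
for n,p,z in(('sleeve',A([(107,311),(27,311),(187,311),(107,230),(107,393)]),.042),('sA',A([(428,480),(398,480),(458,480)]),.045),('sB',B([(88,463),(59,463),(118,463)]),.045),('tin',B([(343,476),(279,476),(408,476)]),.057),('torch',B([(712,299),(638,522)]),.0175)):
    q=w(f,p,z); print(n,q.round(4).tolist())
d=q[1]-q[0]; print('torch c',q.mean(0),np.linalg.norm(d),np.arctan2(-d[1],-d[0]))
E
```

```text
t3 [0.6172 0.1307] yaw -0.0238 resid [[-0.0, 0.0], [-0.0, 0.0], [-0.0, 0.0], [0.001, -0.001]]
t2 [ 0.6255 -0.1413] yaw -0.0017 resid [[0.001, 0.0], [0.001, -0.0], [-0.001, -0.0], [-0.001, 0.0]]
goal sleeve [0.648  0.1629]
goal spr3 [0.6458 0.072 ]
goal torch [0.5602 0.132 ]
goal tin [ 0.6256 -0.1103]
goal spr2 [ 0.6254 -0.1883]
sleeve [[0.5256, 0.339, 0.042], [0.5262, 0.3852, 0.042], [0.525, 0.2931, 0.042], [0.5733, 0.3412, 0.042], [0.4781, 0.3369, 0.042]]
sA [[0.4259, 0.1539, 0.045], [0.4261, 0.1706, 0.045], [0.4257, 0.1371, 0.045]]
sB [[0.433, -0.0245, 0.045], [0.4332, -0.0083, 0.045], [0.4328, -0.0412, 0.045]]
tin [[0.4217, -0.1651, 0.057], [0.4222, -0.1297, 0.057], [0.4211, -0.2012, 0.057]]
torch [[0.528, -0.3889, 0.0175], [0.3985, -0.3369, 0.0175]]
torch c [ 0.46325658 -0.36292085  0.0175    ] 0.13950743634182536 -0.38227496252852894
```

servo_tool --series '[0.592, 0.268, 0, 0, 0, 0.541, 0, 0.592, 0.268, 0, 0, 0, 0.541, 0, 0.592, 0.268, 0, 0, 0, 0.541, 0, 0.592, 0.268, 0, 0, 0, 0.541, 0]' --newtons 40

```text
t: 0.6
tcp_pos: [0.3574, -0.5006, 0.2153]
ee_rot: [-3.14, 0.001, 0.003]
contact_force: [-0.4, -0.7, 0.1]
finger_gap: 0.0858
grasp_force: 0.0
```

servo_tool --series '[0.53, -0.69, 0.475, 0, 0, 0.446, 0, 0.53, -0.69, 0.475, 0, 0, 0.446, 0, 0.53, -0.69, 0.475, 0, 0, 0.446, 0, 0.53, -0.69, 0.475, 0, 0, 0.446, 0, 0.53, -0.69, 0.475, 0, 0, 0.446, 0, 0.53, -0.69, 0.475, 0, 0, 0.446, 0]'

```text
t: 1.35
tcp_pos: [0.4621, -0.3652, 0.123]
ee_rot: [3.14, -0.002, -0.352]
contact_force: [-0.4, -0.2, 0.1]
finger_gap: 0.0852
grasp_force: 0.0
```

```bash
cat >> h.py <<'E'
def wrist():
    "wrist picture with world->camera pose filled in"
    from plant import r,grab_frame
    from scipy.spatial.transform import Rotation as Ro
    o=r.get_obs(); f=grab_frame('wrist'); T=np.eye(4); T[:3,:3]=Ro.from_euler('xyz',o['ee_rot']).as_matrix(); T[:3,3]=o['tcp_pos']
    C=np.linalg.inv(T@f['mount']); f['rvec']=cv2.Rodrigues(C[:3,:3])[0]; f['tvec']=C[:3,3]
    return f,o
E
python3 - <<'E'
from h import *
f,o=wrist(); print(o['tcp_pos'],o['ee_rot'],o['t'],o['joint_positions'])
im=f['color'][:,:,::-1].copy()
cv2.imwrite('pics/w1.png',im); pickle.dump(f,open('w1.pkl','wb'))
print(px(f,[(.462,-.3625,.035),(.524,-.385,.0175),(.4,-.341,.0175)]).round(1))
E
```

```text
[ 0.46211323 -0.36521921  0.12304389] [ 3.13968937e+00 -2.20346729e-03 -3.52180422e-01] 1.35 [-7.64556407e-01  2.06851990e-01  1.42170724e+00 -8.62188479e-04
  1.51025189e+00  1.15847341e+00]
[[317.5 235.9]
 [317.2 141.8]
 [319.2 307.7]]
```

View pics/w1.png

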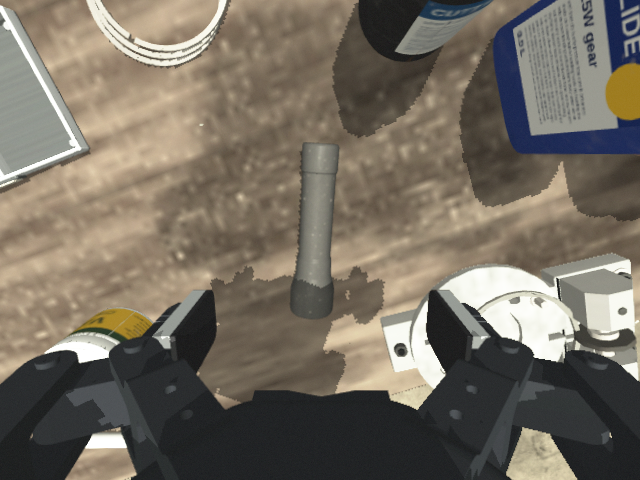

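The wrist view shows the torch centred between the fingers, with its ends at (320,143) and (311,318). The predicted ends match, and the yaw is about -0.40.

servo_tool --series '[0, -0.01, 0.3, 0, 0, 0.06, 0, 0, -0.01, 0.5, 0, 0, 0.06, 0, 0, -0.01, 0.51, 0, 0, 0.06, 0, 0, -0.01, 0.51, 0, 0, 0.06, 0.4, 0, -0.01, 0.51, 0, 0, 0.06, 1, 0, -0.01, 0.51, 0, 0, 0.06, 1, 0, -0.01, 0.51, 0, 0, 0.06, 1, 0, -0.01, 0.51, 0, 0, 0.06, 1]'

```text
t: 2.4
tcp_pos: [0.4638, -0.3615, 0.0203]
ee_rot: [3.141, -0.001, -0.397]
contact_force: [-0.1, -0.1, 1.9]
finger_gap: -0.0
grasp_force: 1.0
```

```bash
python3 - <<'E'
from h import *
f,o=wrist(); print(o['tcp_pos'],o['finger_gap'],o['grasp_force'],o['contact_force'])
cv2.imwrite('pics/w2.png',f['color'][:,:,::-1])
E
```

```text
[ 0.46380967 -0.36150844  0.02032872] -3.076999883592066e-05 0.9920452628284693 [-0.06507265 -0.14352155  1.94402555]
```

View pics/w2.png

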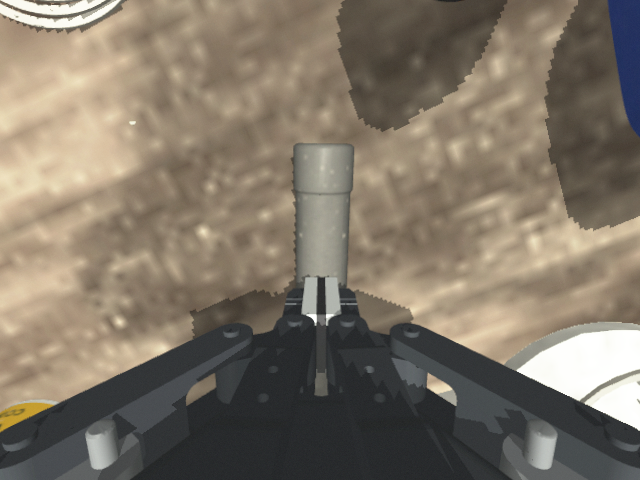

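The gap is zero. The torch is still in line, with its far end at (323,143), so the fingers closed above it or pushed it aside. I'll open, rise and look again.

servo_tool --series '[0, 0, 0, 0, 0, 0, 0, 0, 0, 0, 0, 0, 0, 0, 0, 0, 0, 0, 0, 0, 0, 0, 0, -0.3, 0, 0, 0, 0, 0, 0, -0.5, 0, 0, 0, 0, 0, 0, -0.5, 0, 0, 0, 0]'

```text
t: 3.2
tcp_pos: [0.4653, -0.363, 0.1241]
ee_rot: [3.139, -0.008, -0.397]
contact_force: [-0.0, 0.4, -0.2]
finger_gap: 0.0853
grasp_force: 0.0
```

```bash
python3 - <<'E'
from h import *
f,o=wrist(); print(o['tcp_pos'],o['ee_rot'],o['finger_gap'])
pickle.dump(f,open('w3.pkl','wb'))
cv2.imwrite('pics/w3.png',f['color'][:,:,::-1])
g=pickle.load(open('w1.pkl','rb'))
for z in(.0,.0175,.035): print(w(g,[(320,143),(311,318)],z).round(4).tolist())
print(px(f,[(.462,-.3625,.035),(.524,-.385,.0175),(.4,-.341,.0175)]).round(1))
E
```

```text
[ 0.46532018 -0.36295797  0.12410401] [ 3.13869881 -0.00814718 -0.39733416] 0.08533411345362646
[[0.5225, -0.3866, 0.0], [0.385, -0.3277, 0.0]]
[[0.5225, -0.3866, 0.0175], [0.3936, -0.3314, 0.0175]]
[[0.5225, -0.3866, 0.035], [0.4021, -0.335, 0.035]]
[[321.9 239.1]
 [317.5 145.9]
 [326.7 310.3]]
```

View pics/w3.png

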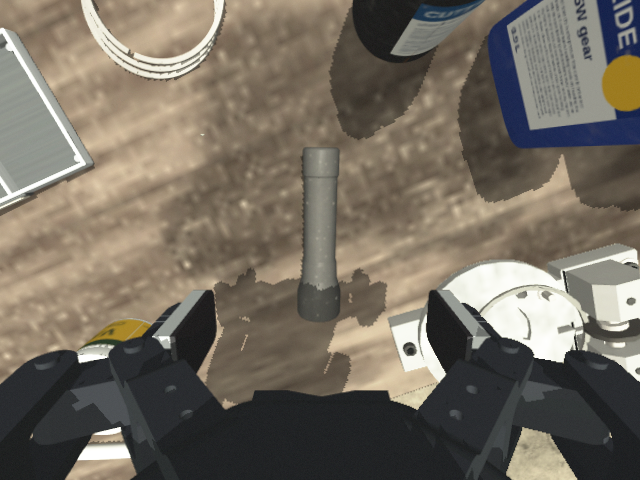

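```bash
python3 - <<'E'
from h import *
f=pickle.load(open('w1.pkl','rb')); M=f['mount']; print(M.round(4))
C=np.linalg.inv(M)
for n,gy,zs in(('shut',0,(-.019,-.008,0,.011)),('open',.0425,(-.024,-.013,-.002,.011))):
  for z in zs:
    for x in (-.011,.011):
      p=C@[x,gy,z,1]; print(n,z,x,cv2.projectPoints(p[:3].reshape(1,1,3),np.zeros(3),np.zeros(3),f['intrinsics'],f['D'])[0].ravel().round(0))
# torch far end in w2 relative to tool, at various depths
p=cv2.undistortPoints(np.array([[[323.,143.]]]),f['intrinsics'],f['D']).ravel()
for zt in(-.012,-.005,0,.01):
  d=M[:3,:3]@np.r_[p,1]; s=(zt-M[2,3])/d[2]; print('far end tool',(M[:3,3]+d*s).round(4))
# tube top height from width: edges
E
python3 - <<'E'
import cv2
E
```

```text
[[ 1.200e-03 -9.656e-01 -2.599e-01  6.430e-02]
 [ 1.000e+00  1.200e-03  2.000e-04 -3.000e-04]
 [ 1.000e-04 -2.599e-01  9.656e-01 -1.583e-01]
 [ 0.000e+00  0.000e+00  0.000e+00  1.000e+00]]
shut -0.019 -0.011 [321. 320.]
shut -0.019 0.011 [321. 273.]
shut -0.008 -0.011 [321. 309.]
shut -0.008 0.011 [321. 264.]
shut 0 -0.011 [321. 301.]
shut 0 0.011 [321. 259.]
shut 0.011 -0.011 [321. 292.]
shut 0.011 0.011 [321. 252.]
open -0.024 -0.011 [422. 326.]
open -0.024 0.011 [426. 278.]
open -0.013 -0.011 [415. 314.]
open -0.013 0.011 [418. 268.]
open -0.002 -0.011 [409. 303.]
open -0.002 0.011 [412. 260.]
open 0.011 -0.011 [403. 292.]
open 0.011 0.011 [406. 252.]
far end tool [ 0.064   0.0005 -0.012 ]
far end tool [ 0.064   0.0006 -0.005 ]
far end tool [0.064  0.0006 0.    ]
far end tool [0.064  0.0007 0.01  ]
```

Overlaying the stated finger geometry on the wrist picture puts the real fingertips well behind the stated place. The shut tips show at row 278, while row 252 was predicted for the stated +11 mm. The tips evidently closed on top of the torch, so I'll find the true tip height with a gentle touch on bare bench with the fingers shut.

servo_tool --series '[-0.5, 0, 0, 0, 0, 0, 1, -0.5, 0, 0.2, 0, 0, 0, 1, -0.5, 0, 0.4, 0, 0, 0, 1, -0.5, 0, 0.5, 0, 0, 0, 1, -0.5, 0, 0.5, 0, 0, 0, 1, -0.5, 0, 0.5, 0, 0, 0, 1]'

```text
t: 4.0
tcp_pos: [0.3712, -0.3226, 0.0194]
ee_rot: [-3.141, 0.0, -0.397]
contact_force: [-0.4, -0.7, 0.1]
finger_gap: -0.0004
grasp_force: 0.0
```

servo_tool --series '[0, 0, 0.02, 0, 0, 0, 1, 0, 0, 0.04, 0, 0, 0, 1, 0, 0, 0.04, 0, 0, 0, 1]'

```text
t: 4.38
tcp_pos: [0.3711, -0.3225, 0.0114]
ee_rot: [-3.142, 0.0, -0.397]
contact_force: [-0.3, -0.2, 0.5]
finger_gap: -0.0005
grasp_force: 0.0
```

servo_tool --series '[0, 0, 0.02, 0, 0, 0, 1, 0, 0, 0.02, 0, 0, 0, 1]'

```text
t: 4.62
tcp_pos: [0.3709, -0.3224, 0.0072]
ee_rot: [-3.141, 0.001, -0.398]
contact_force: [0.5, -0.8, 0.0]
finger_gap: -0.0004
grasp_force: 0.0
```

servo_tool --series '[0, 0, 0.02, 0, 0, 0, 1, 0, 0, 0.02, 0, 0, 0, 1]'

```text
t: 4.88
tcp_pos: [0.3709, -0.3224, 0.0031]
ee_rot: [-3.141, 0.001, -0.398]
contact_force: [-0.4, 0.2, -0.1]
finger_gap: 0.0004
grasp_force: 0.0
```

servo_tool --series '[0, 0, 0.02, 0, 0, 0, 1, 0, 0, 0.02, 0, 0, 0, 1]'

```text
t: 5.12
tcp_pos: [0.3709, -0.3224, -0.0009]
ee_rot: [-3.141, 0.001, -0.398]
contact_force: [0.2, 0.0, 0.6]
finger_gap: -0.0002
grasp_force: 0.0
```

servo_tool --series '[0, 0, 0.02, 0, 0, 0, 1, 0, 0, 0.02, 0, 0, 0, 1]'

```text
t: 5.38
tcp_pos: [0.3709, -0.3224, -0.0049]
ee_rot: [-3.141, 0.001, -0.398]
contact_force: [-0.5, -0.1, 0.1]
finger_gap: 0.0
grasp_force: 0.0
```

servo_tool --series '[0, 0, 0.02, 0, 0, 0, 1, 0, 0, 0.02, 0, 0, 0, 1]'

```text
t: 5.62
tcp_pos: [0.3709, -0.3223, -0.0089]
ee_rot: [-3.141, 0.001, -0.398]
contact_force: [-0.2, 0.1, 0.7]
finger_gap: -0.0001
grasp_force: 0.0
```

servo_tool --series '[0, 0, 0.02, 0, 0, 0, 1, 0, 0, 0.02, 0, 0, 0, 1]'

```text
t: 5.88
tcp_pos: [0.3709, -0.3224, -0.0129]
ee_rot: [-3.141, 0.001, -0.397]
contact_force: [-0.7, -0.7, -0.8]
finger_gap: 0.0003
grasp_force: 0.0
```

servo_tool --series '[0, 0, 0.01, 0, 0, 0, 1, 0, 0, 0.015, 0, 0, 0, 1]'

```text
t: 6.12
tcp_pos: [0.3713, -0.3227, -0.0147]
ee_rot: [3.141, -0.0, -0.398]
contact_force: [-1.7, 3.2, 8.7]
finger_gap: -0.0001
grasp_force: 4.1
```

servo_tool --series '[0, 0, 0.01, 0, 0, 0, 1, 0, 0, 0.015, 0, 0, 0, 1]'

```text
t: 6.38
tcp_pos: [0.3712, -0.3228, -0.0149]
ee_rot: [3.141, 0.0, -0.397]
contact_force: [-7.6, 7.4, 24.9]
finger_gap: -0.0002
grasp_force: 12.5
```

The probe puts the shut fingertips 14.5 mm behind the TCP, not 11 mm ahead. That agrees with the torch-top contact at z = 0.035. All grasp heights therefore shift down by 25.5 mm.

servo_tool --series '[0, 0, -0.25, 0, 0, 0, 0, 0, 0, -0.45, 0, 0, 0, 0, 0.3, 0, -0.45, 0, 0, 0, 0, 0.495, 0, -0.45, 0, 0, 0, 0, 0.495, 0, -0.2, 0, 0, 0, 0, 0.495, 0, -0.06, 0, 0, 0, 0, 0.495, 0, -0.06, 0, 0, 0, 0.5, 0.495, 0, -0.06, 0, 0, 0, 1, 0.495, 0, -0.06, 0, 0, 0, 1, 0.495, 0, -0.06, 0, 0, 0, 1]'

```text
t: 7.62
tcp_pos: [0.4638, -0.3622, -0.0039]
ee_rot: [3.14, -0.005, -0.398]
contact_force: [0.1, -0.1, 4.9]
finger_gap: 0.0341
grasp_force: 42.8
```

servo_tool --series '[0, 0, -0.3, 0, 0, 0, 1, 0, 0, -0.6, 0, 0, -0.25, 1, 0, 0, -0.7, 0, 0, -0.506, 1, 0, 0, -0.7, 0, 0, -0.506, 1]'

```text
t: 8.12
tcp_pos: [0.4634, -0.3619, 0.1364]
ee_rot: [3.138, -0.004, -0.001]
contact_force: [0.5, -0.2, -2.4]
finger_gap: 0.034
grasp_force: 42.2
```

servo_tool --series '[0, -0.25, 0, 0, 0, -0.2, 1, 0, -0.5, 0, 0, 0, -0.4, 1, 0, -0.75, 0, 0, 0, -0.6, 1, 0, -1, 0, 0, 0, -0.8, 1, 0, -1, 0, 0, 0, -1, 1, 0, -1, 0, 0, 0, -1, 1]'

```text
t: 8.88
tcp_pos: [0.4613, -0.1598, 0.1313]
ee_rot: [-3.138, 0.002, 0.783]
contact_force: [0.0, -0.2, -2.0]
finger_gap: 0.034
grasp_force: 42.1
```

servo_tool --series '[0.2, -0.2, 0, 0, 0, -0.2, 1, 0.4, -0.4, 0, 0, 0, -0.4, 1, 0.6, -0.6, 0, 0, 0, -0.6, 1, 0.707, -0.707, 0, 0, 0, -0.8, 1, 0.707, -0.707, 0, 0, 0, -1, 1, 0.707, -0.707, 0, 0, 0, -1, 1, 0.707, -0.707, 0, 0, 0, -1, 1]'

```text
t: 9.75
tcp_pos: [0.4622, 0.0384, 0.1328]
ee_rot: [-3.14, 0.0, 1.565]
contact_force: [-0.4, -0.4, -1.9]
finger_gap: 0.0345
grasp_force: 42.2
```

servo_tool --series '[0.25, 0.25, 0, 0, 0, 0.02, 1, 0.468, 0.49, 0, 0, 0, 0.02, 1, 0.468, 0.49, 0.25, 0, 0, 0.02, 1, 0.468, 0.49, 0.45, 0, 0, 0.02, 1, 0.468, 0.49, 0.58, 0, 0, 0.02, 1, 0.468, 0.49, 0.63, 0, 0, 0.02, 1, 0.468, 0.49, 0.655, 0, 0, 0.02, 1, 0.468, 0.49, 0.655, 0, 0, 0.02, 1]'

```text
t: 10.75
tcp_pos: [0.5613, 0.1324, 0.0035]
ee_rot: [3.14, -0.0, 1.554]
contact_force: [0.1, -0.1, -0.7]
finger_gap: 0.0344
grasp_force: 42.1
```

servo_tool --series '[0, 0, 0.015, 0, 0, 0, 1, 0, 0, 0.018, 0, 0, 0, 1, 0, 0, 0.018, 0, 0, 0, 0.5, 0, 0, 0.018, 0, 0, 0, 0, 0, 0, 0.018, 0, 0, 0, 0, 0, 0, -0.2, 0, 0, 0, 0, 0, 0, -0.5, 0, 0, 0, 0, 0, 0, -0.6, 0, 0, 0, 0, 0, 0, -0.6, 0, 0, 0, 0]'

```text
t: 11.88
tcp_pos: [0.5621, 0.1329, 0.1253]
ee_rot: [3.136, -0.001, 1.555]
contact_force: [-0.2, 1.0, 0.9]
finger_gap: 0.0852
grasp_force: 0.0
```

servo_tool --series '[-0.3, -0.2, 0, 0, 0, 0.02, 0, -0.6, -0.4, 0, 0, 0, 0.02, 0, -0.9, -0.6, 0, 0, 0, 0.02, 0, -1, -0.7, 0, 0, 0, 0.02, 0, -1, -0.7, 0, 0, 0, 0.02, 0]'

```text
t: 12.5
tcp_pos: [0.4143, -0.067, 0.1203]
ee_rot: [-3.138, -0.0, 1.534]
contact_force: [0.1, 0.7, 0.1]
finger_gap: 0.0854
grasp_force: 0.0
```

```bash
python3 - <<'E'
from h import *
from plant import r,grab_frame
f=grab_frame('top'); pickle.dump(f,open('top2.pkl','wb')); print(r.get_obs()['tcp_pos'],r.get_obs()['ee_rot'])
cv2.imwrite('pics/top2.png',cv2.resize(f['color'][170:315,140:340,::-1],None,fx=4,fy=4,interpolation=cv2.INTER_CUBIC))
E
```

```text
[ 0.41575057 -0.06571426  0.12073705] [-3.13910229e+00 -1.12867595e-03  1.53568455e+00]
```

View pics/top2.png

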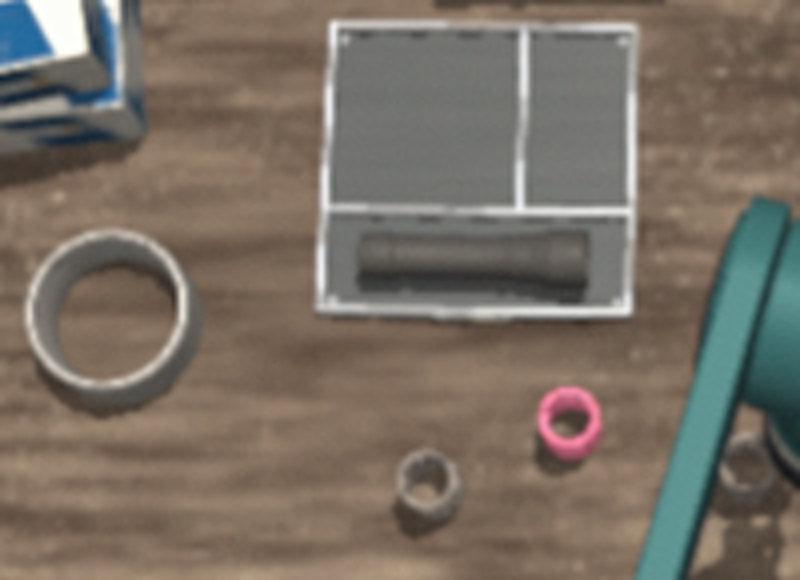

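The torch lies along the long pocket, spanning crop columns 358–588. The tin is next.

servo_tool --series '[-0.25, 0.02, 0, 0, 0, -0.045, 0, -0.497, 0.048, 0, 0, 0, -0.045, 0, -0.497, 0.048, 0, 0, 0, -0.045, 0, -0.497, 0.048, 0.25, 0, 0, -0.045, 0, -0.497, 0.048, 0.45, 0, 0, -0.045, 0, -0.497, 0.048, 0.58, 0, 0, -0.045, 0, -0.497, 0.048, 0.62, 0, 0, -0.045, 0, -0.497, 0.048, 0.62, 0, 0, -0.045, 1, -0.497, 0.048, 0.62, 0, 0, -0.045, 1, -0.497, 0.048, 0.62, 0, 0, -0.045, 1]'

```text
t: 13.8
tcp_pos: [0.4243, -0.1649, -0.0008]
ee_rot: [3.14, 0.001, 1.575]
contact_force: [-0.1, 0.4, -3.0]
finger_gap: 0.0663
grasp_force: 45.5
```

servo_tool --series '[0, 0, -0.15, 0, 0, 0, 1, 0, 0, -0.4, 0, 0, 0, 1, 0.1, 0.3, -0.5, 0, 0, 0, 1, 0.2, 0.6, -0.5, 0, 0, 0, 1, 0.273, 0.9, -0.5, 0, 0, 0, 1, 0.273, 1, -0.5, 0, 0, 0, 1, 0.273, 1, -0.5, 0, 0, 0, 1, 0.273, 1, -0.5, 0, 0, 0, 1]'

```text
t: 14.8
tcp_pos: [0.6225, -0.1096, 0.0981]
ee_rot: [-3.14, -0.0, 1.574]
contact_force: [-0.2, 1.0, -2.7]
finger_gap: 0.0662
grasp_force: 46.9
```

```bash
python3 - <<'E'
from h import *
f,o=wrist(); print(o['tcp_pos'],o['ee_rot'],o['finger_gap'])
cv2.imwrite('pics/w4.png',f['color'][:,:,::-1])
E
```

```text
[ 0.62252227 -0.10958472  0.09811918] [-3.13995666e+00 -1.19584715e-04  1.57418924e+00] 0.0662447910503345
```

View pics/w4.png

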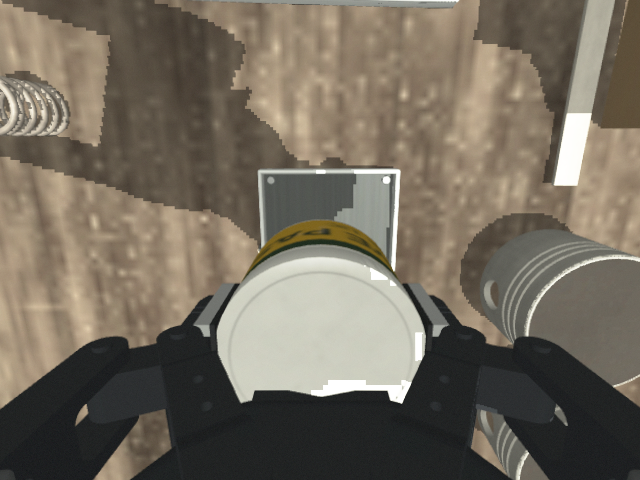

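The wrist view shows the tin held squarely, with its lid centred at (320,345) above the tray. I'll lower it.

servo_tool --series '[0, 0.015, 0.2, 0, 0, 0, 1, 0, 0.015, 0.38, 0, 0, 0, 1, 0, 0.015, 0.44, 0, 0, 0, 1, 0, 0.015, 0.465, 0, 0, 0, 1, 0, 0.015, 0.475, 0, 0, 0, 1, 0, 0.015, 0.475, 0, 0, 0, 1]'

```text
t: 15.6
tcp_pos: [0.6276, -0.1097, 0.0052]
ee_rot: [3.139, 0.001, 1.575]
contact_force: [-0.2, 0.2, -2.3]
finger_gap: 0.0662
grasp_force: 46.9
```

servo_tool --series '[0, -0.01, 0.01, 0, 0, 0, 1, 0, -0.01, 0.018, 0, 0, 0, 1, 0, -0.01, 0.018, 0, 0, 0, 1]'

```text
t: 15.98
tcp_pos: [0.6251, -0.1096, 0.0021]
ee_rot: [3.14, 0.001, 1.575]
contact_force: [-2.4, 0.3, 6.2]
finger_gap: 0.0662
grasp_force: 47.8
```

servo_tool --series '[0, 0, 0, 0, 0, 0, 0.1, 0, 0, 0, 0, 0, 0, 0, 0, 0, 0, 0, 0, 0, 0, 0, 0, -0.2, 0, 0, 0, 0, 0, 0, -0.45, 0, 0, 0, 0, 0, 0, -0.6, 0, 0, 0, 0, 0, 0, -0.6, 0, 0, 0, 0]'

```text
t: 16.85
tcp_pos: [0.6268, -0.11, 0.124]
ee_rot: [3.134, 0.002, 1.575]
contact_force: [0.8, -0.2, -0.6]
finger_gap: 0.0855
grasp_force: 0.0
```

servo_tool --series '[0.15, -0.3, 0, 0, 0, 0, 0.2, 0.3, -0.6, 0, 0, 0, 0, 0.2, 0.427, -0.9, 0, 0, 0, 0, 0.2, 0.427, -0.969, 0, 0, 0, 0, 0.2, 0.427, -0.969, 0, 0, 0, 0, 0.2, 0.427, -0.969, 0, 0, 0, 0, 0.2]'

```text
t: 17.6
tcp_pos: [0.4308, -0.0249, 0.1192]
ee_rot: [-3.141, 0.0, 1.574]
contact_force: [0.2, 0.2, 0.2]
finger_gap: 0.0687
grasp_force: 0.0
```

servo_tool --series '[0, 0.01, 0.2, 0, 0, 0, 0.2, 0, 0.01, 0.4, 0, 0, 0, 0.2, 0, 0.01, 0.55, 0, 0, 0, 0.2, 0, 0.01, 0.61, 0, 0, 0, 0.2, 0, 0.01, 0.61, 0, 0, 0, 0.5, 0, 0.01, 0.61, 0, 0, 0, 1, 0, 0.01, 0.61, 0, 0, 0, 1, 0, 0.01, 0.61, 0, 0, 0, 1]'

```text
t: 18.6
tcp_pos: [0.4339, -0.0251, -0.0006]
ee_rot: [3.138, 0.001, 1.575]
contact_force: [0.8, -0.4, 3.0]
finger_gap: 0.0322
grasp_force: 40.0
```

servo_tool --series '[0, 0, -0.15, 0, 0, 0, 1, 0, 0, -0.4, 0, 0, 0, 1, -0.2, 0.2, -0.6, 0, 0, 0, 1, -0.4, 0.45, -0.6, 0, 0, 0, 1, -0.6, 0.7, -0.6, 0, 0, 0, 1, -0.815, 0.9, -0.6, 0, 0, 0, 1, -0.815, 0.957, -0.6, 0, 0, 0, 1, -0.815, 0.957, -0.6, 0, 0, 0, 1, -0.815, 0.957, -0.6, 0, 0, 0, 1]'

```text
t: 19.73
tcp_pos: [0.6237, -0.1863, 0.1178]
ee_rot: [-3.141, -0.0, 1.575]
contact_force: [1.0, -0.1, -0.2]
finger_gap: 0.0323
grasp_force: 40.0
```

```bash
python3 - <<'E'
from h import *
f,o=wrist(); print(o['tcp_pos'],o['ee_rot'],o['finger_gap'])
cv2.imwrite('pics/w5.png',f['color'][:,:,::-1])
E
```

```text
[ 0.6236925  -0.18634972  0.11781386] [-3.14059590e+00 -3.14910729e-04  1.57516953e+00] 0.03234729871874956
```

View pics/w5.png

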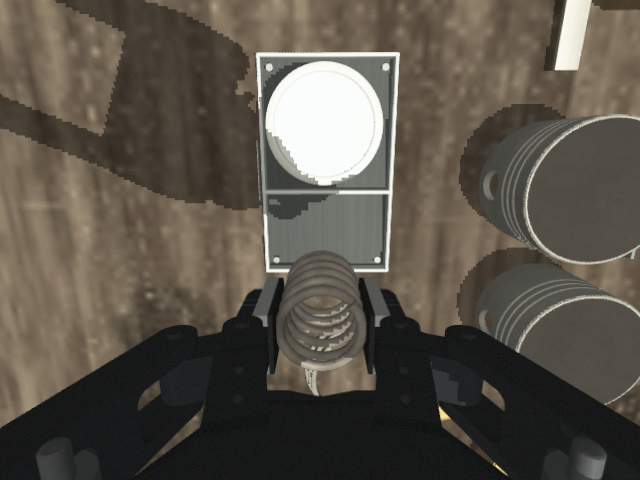

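The tin sits in the larger pocket at (325,123) and the spring is held upright above the smaller one. I'll lower it.

servo_tool --series '[-0.01, 0.005, 0.25, 0, 0, 0, 1, -0.01, 0.005, 0.45, 0, 0, 0, 1, -0.01, 0.005, 0.55, 0, 0, 0, 1, -0.01, 0.005, 0.585, 0, 0, 0, 1, -0.01, 0.005, 0.585, 0, 0, 0, 1, -0.01, 0.005, 0.585, 0, 0, 0, 1]'

```text
t: 20.52
tcp_pos: [0.6265, -0.1893, 0.0026]
ee_rot: [3.139, 0.001, 1.575]
contact_force: [0.7, 0.7, -1.2]
finger_gap: 0.0323
grasp_force: 40.0
```

servo_tool --series '[0, 0, 0.003, 0, 0, 0, 1, 0, 0, 0.003, 0, 0, 0, 0.3, 0, 0, 0.003, 0, 0, 0, 0.2, 0, 0, 0.003, 0, 0, 0, 0.2, 0, 0, -0.2, 0, 0, 0, 0.2, 0, 0, -0.45, 0, 0, 0, 0.2, 0, 0, -0.6, 0, 0, 0, 0.2, 0, 0, -0.6, 0, 0, 0, 0.2]'

```text
t: 21.52
tcp_pos: [0.6275, -0.1898, 0.125]
ee_rot: [3.134, 0.003, 1.575]
contact_force: [0.2, -0.2, -0.7]
finger_gap: 0.0686
grasp_force: 0.0
```

servo_tool --series '[0.25, -0.25, 0, 0, 0, 0, 0.2, 0.5, -0.5, 0, 0, 0, 0, 0.2, 0.75, -0.75, 0, 0, 0, 0, 0.2, 1, -1, 0, 0, 0, 0, 0.2, 1, -1, 0, 0, 0, 0, 0.2]'

```text
t: 22.15
tcp_pos: [0.4213, 0.0121, 0.1186]
ee_rot: [-3.138, -0.001, 1.576]
contact_force: [0.4, -0.3, -0.1]
finger_gap: 0.0682
grasp_force: 0.0
```

servo_tool --series '[0.3, 0, 0, 0, 0, 0, 0.2, 0.6, 0, 0, 0, 0, 0, 0.2, 0.715, 0, 0, 0, 0, 0, 0.2, 0.715, 0, 0, 0, 0, 0, 0.2, 0.715, 0, 0, 0, 0, 0, 0.2]'

```text
t: 22.78
tcp_pos: [0.4235, 0.1524, 0.1197]
ee_rot: [-3.139, 0.001, 1.574]
contact_force: [-0.0, 0.1, 0.1]
finger_gap: 0.0682
grasp_force: 0.0
```

servo_tool --series '[0.005, 0.008, 0.2, 0, 0, 0, 0.2, 0.005, 0.008, 0.4, 0, 0, 0, 0.2, 0.005, 0.008, 0.55, 0, 0, 0, 0.2, 0.005, 0.008, 0.61, 0, 0, 0, 0.2, 0.005, 0.008, 0.61, 0, 0, 0, 0.5, 0.005, 0.008, 0.61, 0, 0, 0, 1, 0.005, 0.008, 0.61, 0, 0, 0, 1, 0.005, 0.008, 0.61, 0, 0, 0, 1]'

```text
t: 23.78
tcp_pos: [0.4272, 0.1544, 0.0005]
ee_rot: [3.138, -0.0, 1.575]
contact_force: [0.7, -1.9, 4.8]
finger_gap: 0.0321
grasp_force: 40.1
```

servo_tool --series '[0, 0, -0.15, 0, 0, 0, 1, 0, 0, -0.4, 0, 0, 0, 1, -0.1, 0.2, -0.6, 0, 0, 0, 1, -0.2, 0.5, -0.6, 0, 0, 0, 1, -0.3, 0.75, -0.6, 0, 0, 0, 1, -0.412, 1, -0.6, 0, 0, 0, 1, -0.412, 1, -0.6, 0, 0, 0, 1, -0.412, 1, -0.6, 0, 0, 0, 1]'

```text
t: 24.78
tcp_pos: [0.6253, 0.0729, 0.1181]
ee_rot: [-3.139, -0.0, 1.575]
contact_force: [-0.0, 0.6, -0.6]
finger_gap: 0.0321
grasp_force: 40.1
```

servo_tool --series '[0, 0.09, 0, 0, 0, 0, 1, 0, 0.09, 0.25, 0, 0, 0, 1, 0, 0.09, 0.45, 0, 0, 0, 1, 0, 0.09, 0.54, 0, 0, 0, 1, 0, 0.09, 0.575, 0, 0, 0, 1, 0, 0.09, 0.575, 0, 0, 0, 1]'

```text
t: 25.52
tcp_pos: [0.6448, 0.073, 0.0055]
ee_rot: [3.139, -0.0, 1.575]
contact_force: [-0.0, -0.1, -0.7]
finger_gap: 0.0319
grasp_force: 40.1
```

servo_tool --series '[0, 0, 0.01, 0, 0, 0, 1, 0, 0, 0.01, 0, 0, 0, 1, 0, 0, 0.01, 0, 0, 0, 0.3, 0, 0, 0.01, 0, 0, 0, 0.2, 0, 0, 0.01, 0, 0, 0, 0.2, 0, 0, -0.2, 0, 0, 0, 0.2, 0, 0, -0.45, 0, 0, 0, 0.2, 0, 0, -0.7, 0, 0, 0, 0.2, 0, 0, -0.7, 0, 0, 0, 0.2]'

```text
t: 26.65
tcp_pos: [0.6474, 0.0728, 0.151]
ee_rot: [3.129, -0.0, 1.575]
contact_force: [-0.2, 0.1, -0.4]
finger_gap: 0.0682
grasp_force: 0.0
```

servo_tool --series '[0.2, -0.15, 0, 0, 0, 0.2, 0.2, 0.4, -0.3, 0, 0, 0, 0.4, 0.2, 0.6, -0.4, 0, 0, 0, 0.6, 0.2, 0.8, -0.5, 0, 0, 0, 0.8, 0.2, 0.95, -0.6, 0, 0, 0, 1, 0.2, 0.95, -0.6, 0, 0, 0, 1, 0.2]'

```text
t: 27.4
tcp_pos: [0.5213, 0.264, 0.1425]
ee_rot: [-3.14, 0.002, 0.793]
contact_force: [-0.2, -1.1, -0.2]
finger_gap: 0.0683
grasp_force: 0.0
```

servo_tool --series '[0, 0, 0, 0, 0, 0.2, 0.2, 0, 0, 0, 0, 0, 0.4, 0.2, 0, 0, 0, 0, 0, 0.6, 0.2, 0, 0, 0, 0, 0, 0.8, 0.2, 0, 0, 0, 0, 0, 1, 0.2, 0, 0, 0, 0, 0, 1, 0.2, 0, 0, 0, 0, 0, 1, 0.2]'

```text
t: 28.28
tcp_pos: [0.5235, 0.2616, 0.1433]
ee_rot: [3.141, 0.001, 0.006]
contact_force: [-0.2, 0.0, -0.3]
finger_gap: 0.068
grasp_force: 0.0
```

```bash
python3 - <<'E'
from h import *
f,o=wrist(); print(o['tcp_pos'],o['ee_rot'],o['joint_positions'])
from plant import grab_frame
t=grab_frame('top')['color'][170:315,140:340,::-1]
cv2.imwrite('pics/m.png',np.hstack([cv2.resize(t,(400,300)),cv2.resize(f['color'][:,:,::-1],(400,300))]))
E
```

```text
[0.52347355 0.26155268 0.14331111] [3.14094069e+00 7.17186011e-04 5.79366765e-03] [ 3.66700206e-01  1.90553547e-01  1.40001524e+00 -3.56770313e-04
  1.55192508e+00  1.93170952e+00]
```

View pics/m.png

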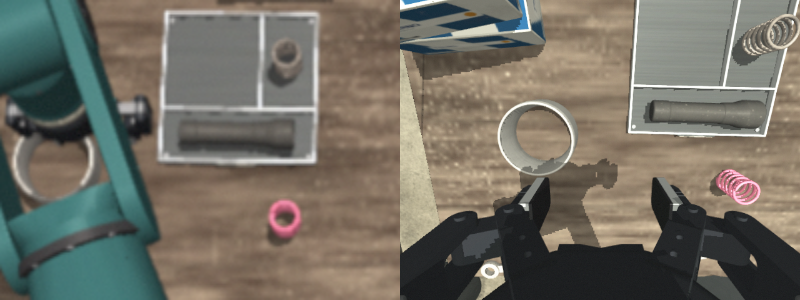

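The second spring is placed and the torch lies in its pocket. The sleeve shows in the right half at (538,138), where expected. I'll pinch its +y wall.

servo_tool --series '[0.01, -0.3, 0, 0, 0, 0, 0.2, 0.01, -0.6, 0, 0, 0, 0, 0.2, 0.01, -0.602, 0, 0, 0, 0, 0.2, 0.01, -0.602, 0, 0, 0, 0, 0.2, 0.01, -0.602, 0.25, 0, 0, 0, 0.2, 0.01, -0.602, 0.25, 0, 0, 0, 0.2]'

```text
t: 29.12
tcp_pos: [0.5222, 0.3793, 0.0889]
ee_rot: [3.136, 0.009, 0.002]
contact_force: [0.2, -0.1, -0.7]
finger_gap: 0.0679
grasp_force: 0.0
```

```bash
python3 - <<'E'
from h import *
f,o=wrist(); print(o['tcp_pos'],o['ee_rot'],o['joint_positions'].round(2))
cv2.imwrite('pics/w6.png',f['color'][:,:,::-1])
print(px(f,[(.5256,.339,.042),(.5256,.386,.042),(.5256,.376,.042),(.5256,.292,.042),(.5726,.339,.042)]).round(0).tolist())
E
```

```text
[0.52216061 0.37928637 0.08888146] [3.13555610e+00 9.17367849e-03 2.44087933e-03] [ 0.54  0.36  1.3  -0.    1.49  2.11]
[[388.0, 246.0], [311.0, 245.0], [327.0, 246.0], [465.0, 246.0], [392.0, 167.0]]
```

View pics/w6.png

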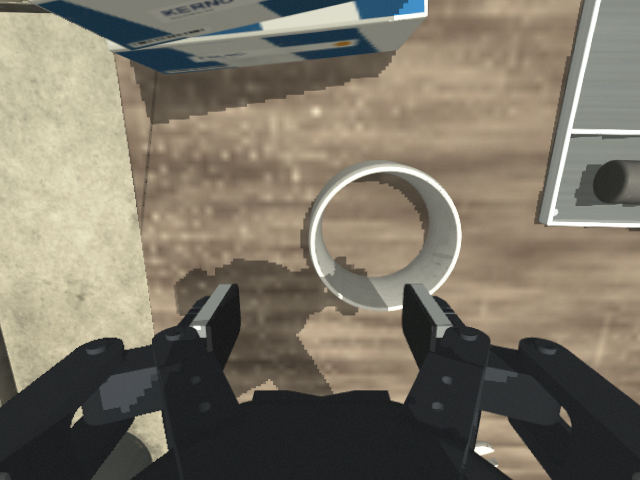

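The ring's top rim spans columns 309–462 and rows 163–310, within about 2 mm of the prediction. I'll descend and pinch.

servo_tool --series '[0.02, -0.015, 0.15, 0, 0, 0, 0.2, 0.02, -0.015, 0.3, 0, 0, 0, 0.2, 0.02, -0.015, 0.4, 0, 0, 0, 0.2, 0.02, -0.015, 0.44, 0, 0, 0, 0.2, 0.02, -0.015, 0.44, 0, 0, 0, 0.6, 0.02, -0.015, 0.44, 0, 0, 0, 1, 0.02, -0.015, 0.44, 0, 0, 0, 1, 0.02, -0.015, 0.44, 0, 0, 0, 1, 0.02, -0.015, 0.44, 0, 0, 0, 1]' --newtons 60

```text
t: 30.3
tcp_pos: [0.5295, 0.3856, 0.0072]
ee_rot: [-3.142, -0.002, 0.004]
contact_force: [-0.9, -2.8, 5.4]
finger_gap: 0.0036
grasp_force: 60.0
```

servo_tool --series '[0, 0, -0.05, 0, 0, 0, 1, 0, 0, -0.15, 0, 0, 0, 1, 0, 0, -0.3, 0, 0, 0, 1, 0, 0, -0.3, 0, 0, 0, 1]'

```text
t: 30.8
tcp_pos: [0.5312, 0.3873, 0.0703]
ee_rot: [-3.137, -0.007, 0.004]
contact_force: [-0.0, 0.3, -2.4]
finger_gap: 0.0036
grasp_force: 58.7
```

```bash
python3 - <<'E'
from h import *
f,o=wrist(); print(o['tcp_pos'],o['ee_rot'],o['finger_gap'],o['contact_force'])
pickle.dump(f,open('w7.pkl','wb'));cv2.imwrite('pics/w7.png',f['color'][:,:,::-1])
E
```

```text
[0.53115046 0.38726204 0.07030214] [-3.13704368 -0.00710058  0.00401131] 0.0036361679851926853 [-0.03689064  0.3461576  -2.38364628]
```

View pics/w7.png

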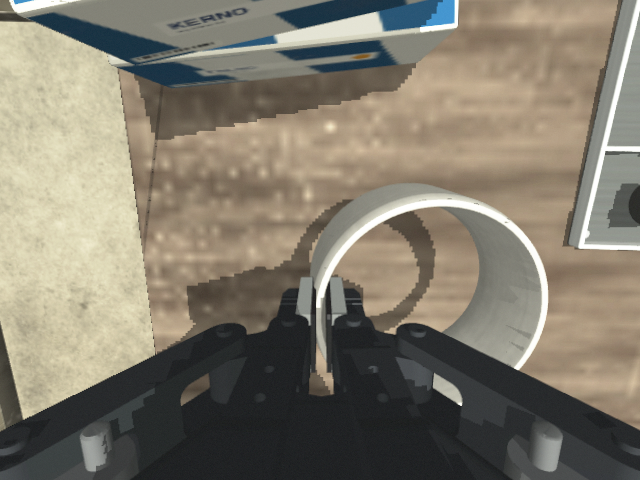

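The sleeve is held and level. I'll compute its axis relative to the TCP from its rim (left 316, right 548, top row 197).

```bash
python3 - <<'E'
from h import *
f=pickle.load(open('w7.pkl','rb')); z=.0703+.0348
q=w(f,[(314,300),(548,300),(431,197)],z); print(q.round(4), 'rel tcp', (q-[.5312,.3873,0]).round(4))
E
```

```text
[[0.5371 0.3905 0.1051]
 [0.538  0.3021 0.1051]
 [0.5769 0.3492 0.1051]] rel tcp [[ 0.0059  0.0032  0.1051]
 [ 0.0068 -0.0852  0.1051]
 [ 0.0457 -0.0381  0.1051]]
```

servo_tool --series '[0, 0.1, -0.15, 0, 0, 0, 1, 0.15, 0.3, -0.2, 0, 0, 0, 1, 0.3, 0.5, -0.2, 0, 0, 0, 1, 0.45, 0.7, -0.2, 0, 0, 0, 1, 0.6, 0.9, -0.2, 0, 0, 0, 1, 0.6, 0.9, -0.2, 0, 0, 0, 1, 0.6, 0.9, -0.2, 0, 0, 0, 1]'

```text
t: 31.72
tcp_pos: [0.6486, 0.2061, 0.1039]
ee_rot: [-3.141, 0.004, 0.003]
contact_force: [-0.0, 0.3, -1.5]
finger_gap: 0.004
grasp_force: 58.9
```

```bash
python3 - <<'E'
from h import *
f,o=wrist(); print(o['tcp_pos'],o['ee_rot'],o['finger_gap'],o['joint_positions'].round(2))
cv2.imwrite('pics/w8.png',f['color'][:,:,::-1])
print(px(f,[(.648,.163,.003)]))
E
```

```text
[0.64855755 0.20608682 0.103926  ] [-3.14146631  0.00357267  0.00332587] 0.003994915936816365 [0.22 0.42 1.19 0.   1.54 1.79]
[[378.41646216 230.75766093]]
```

View pics/w8.png

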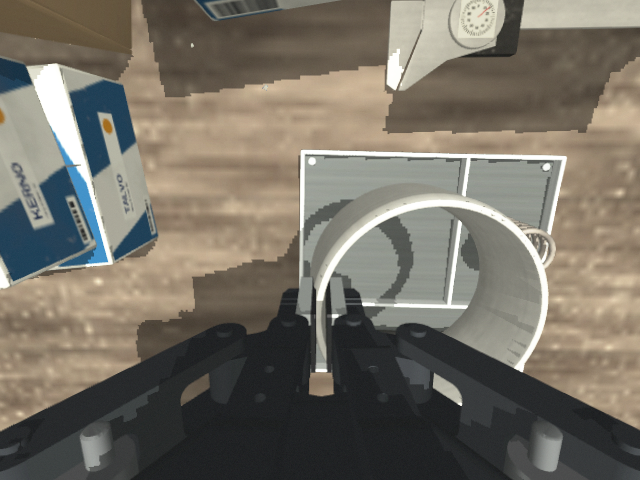

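The sleeve is level above the square pocket, whose centre is near (382,231). I'll lower it.

servo_tool --series '[0.01, 0, 0.15, 0, 0, 0, 1, 0.01, 0, 0.3, 0, 0, 0, 1, 0.01, 0, 0.4, 0, 0, 0, 1, 0.01, 0, 0.44, 0, 0, 0, 1, 0.01, 0, 0.455, 0, 0, 0, 1, 0.01, 0, 0.455, 0, 0, 0, 1]'

```text
t: 32.52
tcp_pos: [0.6523, 0.2064, 0.0161]
ee_rot: [-3.141, -0.002, 0.004]
contact_force: [0.8, 0.2, -2.3]
finger_gap: 0.0039
grasp_force: 59.0
```

servo_tool --series '[0, 0, 0.01, 0, 0, 0, 1, 0, 0, 0.02, 0, 0, 0, 1, 0, 0, 0.03, 0, 0, 0, 1, 0, 0, 0.03, 0, 0, 0, 1]'

```text
t: 33.02
tcp_pos: [0.6523, 0.2067, 0.0103]
ee_rot: [-3.141, -0.002, 0.004]
contact_force: [-0.9, 2.5, 3.1]
finger_gap: 0.0038
grasp_force: 60.9
```

servo_tool --series '[0, 0, 0, 0, 0, 0, 0.7, 0, 0, 0, 0, 0, 0, 0.4, 0, 0, 0, 0, 0, 0, 0.4, 0, 0, -0.2, 0, 0, 0, 0.4, 0, 0, -0.45, 0, 0, 0, 0.4, 0, 0, -0.7, 0, 0, 0, 0.4, 0, 0, -0.8, 0, 0, 0, 0.4, 0, 0, -0.8, 0, 0, 0, 0.4]'

```text
t: 34.02
tcp_pos: [0.6523, 0.2062, 0.1703]
ee_rot: [-3.141, -0.003, 0.004]
contact_force: [1.2, 0.3, -0.5]
finger_gap: 0.0512
grasp_force: 0.0
```

servo_tool --series '[-0.3, -0.25, 0, 0, 0, 0, 0.4, -0.6, -0.5, 0, 0, 0, 0, 0.4, -0.9, -0.75, 0, 0, 0, 0, 0.4, -1, -1, 0, 0, 0, 0, 0.4, -1, -1, 0, 0, 0, 0, 0.4, -1, -1, 0, 0, 0, 0, 0.4]'

```text
t: 34.78
tcp_pos: [0.4477, 0.4064, 0.165]
ee_rot: [3.138, 0.005, 0.008]
contact_force: [0.1, 0.1, -0.4]
finger_gap: 0.0512
grasp_force: 0.0
```

```bash
python3 - <<'E'
from h import *
from plant import r,grab_frame
f=grab_frame('top'); pickle.dump(f,open('top3.pkl','wb')); print(r.get_obs()['tcp_pos'])
cv2.imwrite('pics/top3.png',cv2.resize(f['color'][160:300,215:415,::-1],None,fx=4,fy=4,interpolation=cv2.INTER_CUBIC))
E
```

```text
[0.44899212 0.40517973 0.16536098]
```

View pics/top3.png

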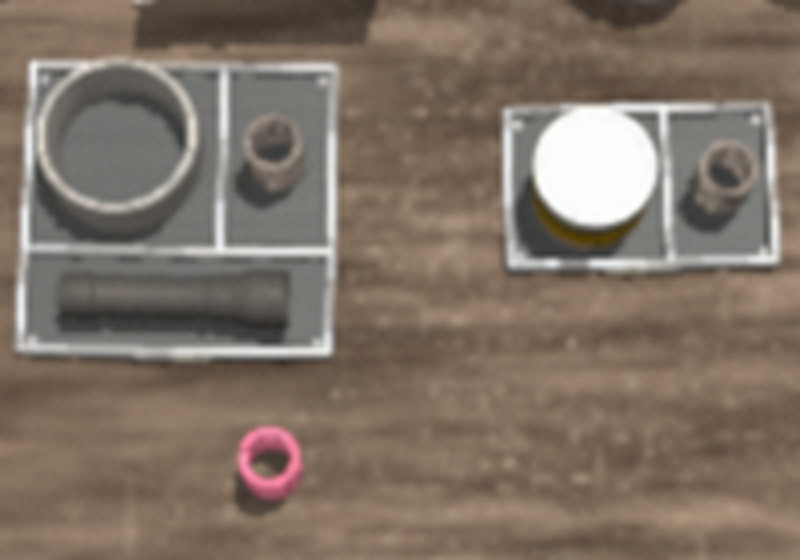

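```bash
python3 - <<'E'
from h import *
f=pickle.load(open('top3.pkl','rb'))
T3=((.6172,.1307),-.0238);T2=((.6255,-.1413),-.0017)
for n,p,z,(c,a) in(('sleeve',(118,137),.045,T3),('spr3',(273,142),.048,T3),('torch',(173,297),.025,T3),('tin',(595,168),.06,T2),('spr2',(727,168),.048,T2)):
    q=w(f,[(np.array(p)+.5)/4-.5+[215,160]],z)[0,:2]-c; R=np.array([[np.cos(a),np.sin(a)],[-np.sin(a),np.cos(a)]]); print(n,(R@q).round(4))
E
```

```text
sleeve [0.0314 0.033 ]
spr3 [ 0.0282 -0.0569]
torch [-0.0587  0.0001]
tin [-0.0034  0.0302]
spr2 [-0.0006 -0.0467]
```

All five items measure inside their tolerances and sit upright, so I'm handing in.

```bash
python3 -c "
from plant import r
print(r.job_done())"
```

```text
the job is handed in; nothing more can be done
None
```

I made up both kits and handed the job in at about 35 s of the 123 s allowed; the last picture put all five items within about 4 mm of their pocket targets, but the hand-in returned no verdict.

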